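Put the stacking treat caddy back together

ROBOT

A 6-joint arm with a two-finger parallel gripper is mounted at the origin on the work surface. World frame = base frame: x ahead of the robot, y to its left, z up, the work surface at z = 0. Lengths are in mm, angles in rad, forces in N, time in s.
With the tool pointing down it reaches from about 425 to 950 mm from the base axis. Payload 14.7 kg.
Tool frame: the origin (TCP) lies midway between the tips of the shut fingers; the grasp point (between the pads) lies 19 mm behind it (robot.grasp_offset is the distance from the TCP to the grasp point, in mm); z points along the fingers, y is the line along which they close (so a half turn about z gives the same grasp; the last joint's range is limited). The gripper opens to 85 mm and grips with 20 to 120 N. Pads are 22 mm wide; open, the fingers measure 114 mm over their backs; the gripper's body (76 mm by 85 mm) begins 54 mm behind the grasp point. The pads swing forward as they close: fully open they stand 13 mm farther back than shut.
Start: joints at [1.21, 0.48, 1.596, -0, 1.065, -0.047], TCP at [200.615, 618.261, 231.297] pointing down, gripper open.
Joint ranges: [-2.75, 2.75], [-0.82, 2.05], [0.23, 2.67], [-1.56, 4.7], [0.09, 2.69], [-2.92, 2.92]. Speed limits (rad/s): [1.89, 1.89, 2.39, 3.01, 3.01, 3.01].

INTERFACE

Orientations are given as a rotation vector (axis times angle).
In Python, from cell import robot gives the robot as it stands.
- The arm moves only by the tool send_rows, never from a script. Its arguments are lists of equal length, an entry for each row: "fingers": the opening, from -1 (shut) to 1 (fully open); "delta_pos": the shift along the world's x, y, z in cm, a list of three; "spin": the turn about the world's z in degrees. A call has exactly 8 rows; each row shifts and turns the commanded pose from where the row before left it; what a row does not reach is not made up. A row lasts 1/8 s, in which the tool goes at most 62.5 mm and 10.7 degrees, less where a joint would pass 70% of its speed; a pose out of reach is approached as far as the arm can. A call with a gripper value outside its range is refused whole. The fingers move at their own pace and stop on an object; "force" is the grip in N (left out, the last holds). Time passes only in rows, so rows that do not move let the fingers close, or fill a call up. It gives the time, the measured TCP pose, the force, the opening and the grip force at its end, in the units of the state.
- robot.state(): the state, without advancing time (a new reading comes with each control period).
- robot.get_image(name): name is "side" or "top"; returns (picture, depth): 400x640x3 uint8, red, green, blue; 400x640 float32, mm along the optical axis (not along the pixel's ray), 0 where there is no reading.
- robot.camera_params(name): a dict with "fx", "fy", "cx", "cy" (pixels), "dist" ([k1, k2, p1, p2, k3] as OpenCV has them; the pictures are not rectified), "view" (4x4, takes a point from world to camera coordinates). Camera axes: x right, y up, looking along -z (the intrinsics and any distortion apply to the point x, -y, -z); pixel columns grow to the right and rows downward; lengths in mm; the calibration is good to about 2 mm. A picture is of the moment at which its call begins. camera_params takes no time and is no camera call.
- robot.hand_in(): hands the job in; it is judged then, once.
Trained networks look in the newest picture that a camera, given by its name, has taken for a name from the list of things; names that differ only in an ending like _2 or _b are one class to them, and where a whole thing is asked for, a point or a joint stands for the part that bears it (a point fixed in the world has none). Each returns a list of dicts, best first, with "conf" (0 to 1); they miss things now and then, are a little off and sometimes report something else, mostly with a low value. They report only what shows in the picture. A call takes as long as a camera call.
- robot.boxes_of(name, camera): "uv" ([column, row] in pixels, amid what is visible of it).
- robot.spot_point(name, camera): "uv" ([column, row] in pixels: a listed point, or the origin of a listed thing).
The state is a dict: "time_s": time; "joints": joint angles; "joint_vel": joint speeds; "tau": joint torques, N m; "tool_pos": TCP position; "tcp_rot": TCP orientation; "ft_force": force on the tool from outside, world axes, zero at the start; "moment": the same for the moment, N m; "finger_gap": finger opening in mm; "grasp_force": force on a finger pad.
Only numpy, scipy, OpenCV 4.12 (cv2) and the standard library are available. Lean on these libraries where they do the work, as an engineer would, in place of code of your own. Each camera call takes 0.05 s, during which the arm holds its last target. There are 200 camera calls.

TASK

The treat caddy has been washed: take the lid off its bottom box, stack all the white boxes from the drying mat on the bottom box so that every lug drops fully into the notch below, and put all the wrapped chocolate bars from the blue place mat into the top box. Then put the lid on and press it down firmly until it sits flush all round on the top box. Leave the mug, cup, salt jar and small bowl where they stand.

Things in the scene. Friction and masses are not known exactly. Their poses are not given: they have to be found in the camera images.
- base: bottom box of the caddy: same white box and rim notches as box1, but a rubber skirt instead of lugs; stuck to the table. Origin at the centre of its underside, on the table. A box fits on it (or on another box) only the same way round, own x alike, with 2 mm of play; seated, its origin is 44 mm above that of the box below
- lid: light wooden lid, at first home on the bottom box: plate 112 (own x) x 64 (y) x 8 mm; under it a plug 100 x 52 x 8 mm that fits a box's mouth either way round with 2 mm play each side; on top an upright grip 44 (x) x 14 (y) x 22 mm high. 90 g. Origin at the centre of the plate's underside (level with the rim when home); plug 8 mm below it, top of grip 30 mm above it
- box1: white stacking box, open top: 112 (own x) x 64 (own y) x 44 mm from underside to rim, walls 4, floor 5 mm, 0.13 kg; origin at the centre of its underside, z up. Three lugs 14 mm wide, 7 mm deep under its walls: at x = +30 mm on both long sides, and mid end wall at x = -54 mm; it stands on them (origin 7 mm up). Rim notches 18 wide, 8 deep at the same places. Grip across y. May be absent
- box2: the same as box1. May be absent
- box3: the same as box1. May be absent
- bar1: small paper-wrapped chocolate bar 42 mm long (own x) x 17 mm wide (own y) x 13 mm thick, 14 g, lying on the blue place mat; origin at the centre of its underside. May be absent
- bar2: the same as bar1. May be absent
- bar3: the same as bar1. May be absent
- box4: the same as box1. May be absent
- bar4: the same as bar1. May be absent
- trivet: flat cork trivet 150 (own x) x 110 (own y) mm, paper-thin (things on it lie at table height), fixed, empty: a free place to lay the lid down. Origin at its centre on the table
- mug: bystander: white mug 76 mm across, 92 mm high; origin under its centre
- espresso_cup: bystander: white cup 58 mm across, 55 mm high; origin under its centre
- salt: bystander: glass salt jar 38 mm across, 75 mm high; origin under its centre
- ramekin: bystander: white bowl 80 mm across, 45 mm high; origin under its centre

How it is judged (in metres and radians):
On the way:
1. with all boxes stacked and all bars inside the top box, the lid is pressed down home with more than 4 N (horizontal distance between each of box1, box2, box3, box4 and base below 0.012 m and angle between the x axis of each of box1, box2, box3, box4 and the x axis of base, either way round below 0.16 rad and angle between each of box1, box2, box3, box4, lid's own z axis and vertical below 0.04 rad and linear speed of each of box1, box2, box3, box4, lid below 0.02 m/s and (z of box1 in the frame of base between 0.041 and 0.047 m or z of box1 in the frame of base between 0.085 and 0.091 m or z of box1 in the frame of base between 0.129 and 0.135 m or z of box1 in the frame of base between 0.173 and 0.179 m) and (z of box2 in the frame of base between 0.041 and 0.047 m or z of box2 in the frame of base between 0.085 and 0.091 m or z of box2 in the frame of base between 0.129 and 0.135 m or z of box2 in the frame of base between 0.173 and 0.179 m) and (z of box3 in the frame of base between 0.041 and 0.047 m or z of box3 in the frame of base between 0.085 and 0.091 m or z of box3 in the frame of base between 0.129 and 0.135 m or z of box3 in the frame of base between 0.173 and 0.179 m) and (z of box4 in the frame of base between 0.041 and 0.047 m or z of box4 in the frame of base between 0.085 and 0.091 m or z of box4 in the frame of base between 0.129 and 0.135 m or z of box4 in the frame of base between 0.173 and 0.179 m) and x of bar1 in the frame of lid between -0.052 and 0.052 m and y of bar1 in the frame of lid between -0.028 and 0.028 m and z of bar1 in the frame of lid between -0.042 and -0.006 m and x of bar2 in the frame of lid between -0.052 and 0.052 m and y of bar2 in the frame of lid between -0.028 and 0.028 m and z of bar2 in the frame of lid between -0.042 and -0.006 m and x of bar3 in the frame of lid between -0.052 and 0.052 m and y of bar3 in the frame of lid between -0.028 and 0.028 m and z of bar3 in the frame of lid between -0.042 and -0.006 m and x of bar4 in the frame of lid between -0.052 and 0.052 m and y of bar4 in the frame of lid between -0.028 and 0.028 m and z of bar4 in the frame of lid between -0.042 and -0.006 m and horizontal distance between lid and base below 0.015 m and angle between the x axis of lid and the x axis of base, either way round below 0.18 rad and (z of lid in the frame of base between 0.173 and 0.179 m or z of lid in the frame of base between 0.217 and 0.223 m) and (contact force between lid and box1 above 4 N or contact force between lid and box2 above 4 N or contact force between lid and box3 above 4 N or contact force between lid and box4 above 4 N)), for 0.1 s.
At the end, for the whole second after the job is handed in: All boxes in one stack on the bottom box, lugs seated (height within 3 mm of a whole 44 mm step, centre within 12 mm, turn within 0.16 rad, level); all bars in the top box; lid level and flush on it (within 3 mm, centred within 15 mm); all at rest (horizontal distance between each of box1, box2, box3, box4 and base below 0.012 m and angle between the x axis of each of box1, box2, box3, box4 and the x axis of base, either way round below 0.16 rad and angle between each of box1, box2, box3, box4, lid's own z axis and vertical below 0.04 rad and linear speed of each of box1, box2, box3, box4, lid below 0.02 m/s and (z of box1 in the frame of base between 0.041 and 0.047 m or z of box1 in the frame of base between 0.085 and 0.091 m or z of box1 in the frame of base between 0.129 and 0.135 m or z of box1 in the frame of base between 0.173 and 0.179 m) and (z of box2 in the frame of base between 0.041 and 0.047 m or z of box2 in the frame of base between 0.085 and 0.091 m or z of box2 in the frame of base between 0.129 and 0.135 m or z of box2 in the frame of base between 0.173 and 0.179 m) and (z of box3 in the frame of base between 0.041 and 0.047 m or z of box3 in the frame of base between 0.085 and 0.091 m or z of box3 in the frame of base between 0.129 and 0.135 m or z of box3 in the frame of base between 0.173 and 0.179 m) and (z of box4 in the frame of base between 0.041 and 0.047 m or z of box4 in the frame of base between 0.085 and 0.091 m or z of box4 in the frame of base between 0.129 and 0.135 m or z of box4 in the frame of base between 0.173 and 0.179 m) and x of bar1 in the frame of lid between -0.052 and 0.052 m and y of bar1 in the frame of lid between -0.028 and 0.028 m and z of bar1 in the frame of lid between -0.042 and -0.006 m and x of bar2 in the frame of lid between -0.052 and 0.052 m and y of bar2 in the frame of lid between -0.028 and 0.028 m and z of bar2 in the frame of lid between -0.042 and -0.006 m and x of bar3 in the frame of lid between -0.052 and 0.052 m and y of bar3 in the frame of lid between -0.028 and 0.028 m and z of bar3 in the frame of lid between -0.042 and -0.006 m and x of bar4 in the frame of lid between -0.052 and 0.052 m and y of bar4 in the frame of lid between -0.028 and 0.028 m and z of bar4 in the frame of lid between -0.042 and -0.006 m and horizontal distance between lid and base below 0.015 m and angle between the x axis of lid and the x axis of base, either way round below 0.18 rad and (z of lid in the frame of base between 0.173 and 0.179 m or z of lid in the frame of base between 0.217 and 0.223 m)); the robot touches nothing.
It fails at once if the mug is knocked over or pushed away (more than 40 mm) (distance of mug from where it was at the start of the episode above 0.04 m or angle between mug's own z axis and vertical above 0.5 rad).
It fails at once if the espresso cup is knocked over or pushed away (more than 40 mm) (distance of espresso_cup from where it was at the start of the episode above 0.04 m or angle between espresso_cup's own z axis and vertical above 0.5 rad).
It fails at once if the salt is knocked over or pushed away (more than 40 mm) (distance of salt from where it was at the start of the episode above 0.04 m or angle between salt's own z axis and vertical above 0.5 rad).
It fails at once if the ramekin is knocked over or pushed away (more than 40 mm) (distance of ramekin from where it was at the start of the episode above 0.04 m or angle between ramekin's own z axis and vertical above 0.5 rad).
Of box1, box2, box3, box4 only 3 to 4 are there at a start; the rules pass over those that are not, and their reading is None.
Of bar1, bar2, bar3, bar4 only 2 to 4 are there at a start; the rules pass over those that are not, and their reading is None.
At some moment in a run one of bar1, bar2, bar3, bar4, lid may be knocked a few centimetres aside while the robot is not near it.
Once in a run the grip may slacken for a moment while it holds something.
It also fails if it takes over 210 s, if anything falls off the work surface, if the arm or the gripper's body presses on something with over 40 N, if the wrist force passes 120 N, or if a joint passes its speed limit or range.

## Working session

There is one attempt and no reset: what is moved stays moved. The work goes in short steps, Python scripts to look and compute and a tool call to move; the robot and the scene stay as the last step left them, time stands still between calls to the robot, and variables do not carry over. Pictures are saved under pics/ and viewed, at most 14 in all, crops included, and the job is handed in when it is done.

Besides the shell and the picture viewer there is one more tool, called after "Emit:" as name(argument=value, ...) on one line, values as JSON. send_rows: Moves the arm, as the interface text tells. Its arguments: {"type":"object","properties":{"fingers":{"type":"array"},"delta_pos":{"type":"array"},"spin":{"type":"array"},"force":{"type":"number"}},"required":["fingers","delta_pos","spin"]}

```bash
mkdir -p pics; ls; python3 - <<'E'
from cell import robot
import cv2
for n in("top","side"):
    im,d=robot.get_image(n); cv2.imwrite(f"pics/{n}0.png",im[:,:,::-1])
    p=robot.camera_params(n); print(n,p)
s=robot.state();print(s)
for n in("top","side"):
    for t in["base","lid","box1","bar1","trivet","mug","espresso_cup","salt","ramekin"]:
        r=robot.spot_point(t,n); print(n,t,[(tuple(int(v) for v in q["uv"]),round(q["conf"],2)) for q in r])
E
```

```text
pics
top {'fx': 443.77547581335205, 'fy': 443.77547581335205, 'cx': 314.21182545678084, 'cy': 200.6866026842649, 'dist': array([-0.03803084,  0.        ,  0.        ,  0.        ,  0.        ]), 'view': array([[ 1.82013991e-03, -9.99996562e-01,  1.88765497e-03,
        -1.14961865e+01],
       [ 9.98820246e-01,  1.90959359e-03,  4.85228711e-02,
        -5.66347469e+02],
       [-4.85263089e-02,  1.79710958e-03,  9.98820288e-01,
        -1.31431403e+03],
       [ 0.00000000e+00,  0.00000000e+00,  0.00000000e+00,
         1.00000000e+00]])}
side {'fx': 369.45910410851155, 'fy': 369.45910410851155, 'cx': 315.9932903735174, 'cy': 203.91303479958336, 'dist': array([-0.00644813,  0.        ,  0.        ,  0.        ,  0.        ]), 'view': array([[-9.77859664e-01, -2.08833479e-01, -1.33811790e-02,
         5.45845795e+02],
       [ 1.18550045e-01, -6.05532718e-01,  7.86940922e-01,
        -1.23554424e+02],
       [-1.72442353e-01,  7.67931446e-01,  6.16883238e-01,
        -8.87766850e+02],
       [ 0.00000000e+00,  0.00000000e+00,  0.00000000e+00,
         1.00000000e+00]])}
{'time_s': 0.1
[... 935 characters left out ...]
t [((256, 208), 0.78)]
top mug [((309, 150), 0.64)]
top espresso_cup [((360, 154), 0.72)]
top salt [((267, 158), 0.68)]
top ramekin [((239, 143), 0.58), ((185, 236), 0.21)]
side base [((317, 222), 0.78)]
side lid [((314, 213), 0.87), ((330, 153), 0.74)]
side box1 [((331, 152), 0.87), ((372, 185), 0.82), ((378, 160), 0.72), ((317, 179), 0.64)]
side bar1 [((275, 319), 0.74), ((271, 364), 0.7), ((331, 328), 0.57), ((326, 373), 0.52)]
side trivet [((304, 276), 0.6), ((330, 153), 0.56)]
side mug [((262, 219), 0.91), ((272, 363), 0.62), ((251, 249), 0.22)]
side espresso_cup [((280, 188), 0.61), ((272, 320), 0.56)]
side salt [((251, 249), 0.91), ((329, 154), 0.22)]
side ramekin [((220, 273), 0.62)]
```

```bash
python3 - <<'E'
import cv2
a=cv2.imread("pics/top0.png");b=cv2.imread("pics/side0.png")
cv2.imwrite("pics/top0z.png",cv2.resize(a[115:285,140:480],None,fx=2.35,fy=2.35,interpolation=cv2.INTER_CUBIC))
cv2.imwrite("pics/side0z.png",cv2.resize(b[110:400,180:460],None,fx=2,fy=2,interpolation=cv2.INTER_CUBIC))
E
```

```text
(no output)
```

View pics/top0z.png

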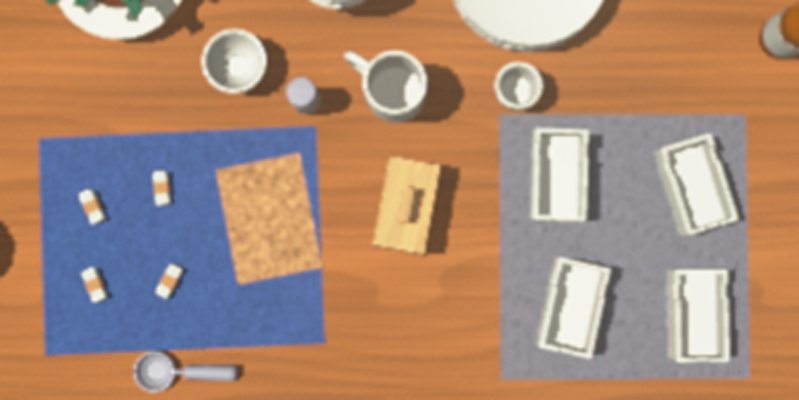

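View pics/side0z.png

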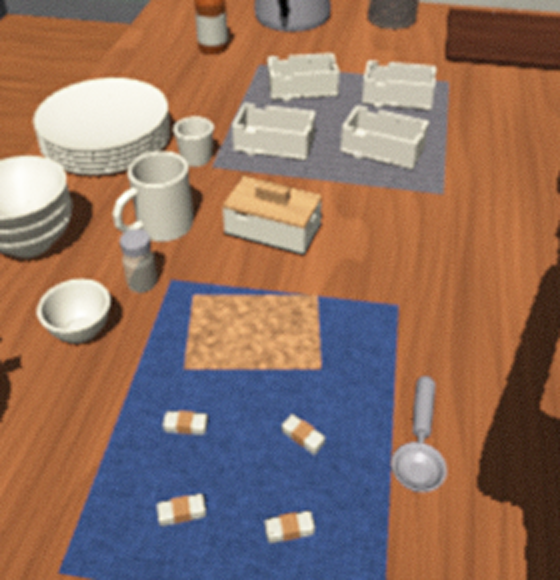

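The top view shows the lidded base at about (310,203), four boxes on the grey mat at (378,188), (437,193), (385,245) and (437,248), four bars on the blue mat at (178,203), (208,195), (180,236) and (212,235), and an empty trivet at (254,208). I'll fit poses to the depth clouds of both cameras.

```bash
cat > h.py <<'E'
import numpy as np, cv2
from scipy.spatial import cKDTree
from scipy.optimize import minimize
from cell import robot
def cloud(n, save=None):
    im,d=robot.get_image(n); p=robot.camera_params(n)
    if save: cv2.imwrite(f"pics/{save}.png",im[:,:,::-1])
    K=np.array([[p["fx"],0,p["cx"]],[0,p["fy"],p["cy"]],[0,0,1]])
    v,u=np.nonzero(d>0); z=d[v,u]
    q=cv2.undistortPoints(np.stack([u,v],1).astype(np.float32)[:,None],K,p["dist"])[:,0]
    c=np.c_[q[:,0]*z,-q[:,1]*z,-z]; V=np.asarray(p["view"])
    return (c-V[:3,3])@V[:3,:3], im[v,u]
def px2w(n,uv,z):
    p=robot.camera_params(n);K=np.array([[p["fx"],0,p["cx"]],[0,p["fy"],p["cy"]],[0,0,1]])
    q=cv2.undistortPoints(np.array([[uv]],np.float32),K,p["dist"])[0,0]
    V=np.asarray(p["view"]);R=V[:3,:3];o=-R.T@V[:3,3];r=R.T@np.array([q[0],-q[1],-1])
    return o+r*(z-o[2])/r[2]
def solid(boxes,holes,step=2.):   # surface samples of a union of cuboids (x0,x1,y0,y1,z0,z1) less holes
    P=[]
    for b in boxes:
        b=np.array(b,float).reshape(3,2); g=[np.arange(a,c+.1,step) for a,c in b]
        for k in range(3):
            i,j=[m for m in range(3) if m!=k]
            A,B=np.meshgrid(g[i],g[j])
            for e in b[k]:
                q=np.zeros((A.size,3)); q[:,i]=A.ravel();q[:,j]=B.ravel();q[:,k]=e; P.append(q)
    P=np.concatenate(P)
    for h in list(boxes)+list(holes):
        h=np.array(h,float).reshape(3,2); P=P[~np.all((P>h[:,0]+.2)&(P<h[:,1]-.2),axis=1)]
    return P
N=[(21,39,-33,33,36,45),(-57,-51.9,-9,9,36,45)]
W=[(-56,56,-32,-28,0,44),(-56,56,28,32,0,44),(-56,-52,-32,32,0,44),(52,56,-32,32,0,44),(-56,56,-32,32,0,5)]
L=[(23,37,-32,-28,-7,0),(23,37,28,32,-7,0),(-56,-52,-7,7,-7,0)]
BOX=solid(W+L,N+[]); BASE=solid(W,N)
NOTCHFLOOR=lambda: None
LID=solid([(-56,56,-32,32,0,8),(-22,22,-7,7,8,30)],[])
BAR=solid([(-21,21,-8.5,8.5,0,13)],[])
def fit(model,C,xy,z0,yaws,r,zmin,zmax=300,clip=8,fitz=True):
    m=(np.hypot(C[:,0]-xy[0],C[:,1]-xy[1])<r)&(C[:,2]>zmin)&(C[:,2]<zmax); Q=C[m]; T=cKDTree(model)
    xy=Q[:,:2].mean(0) if xy is None else xy
    def cost(p):
        c,s=np.cos(p[2]),np.sin(p[2]); D=Q-[p[0],p[1],z0+(p[3] if fitz else 0)]
        D=np.c_[c*D[:,0]+s*D[:,1],-s*D[:,0]+c*D[:,1],D[:,2]]
        d=T.query(D,distance_upper_bound=clip)[0]; return np.minimum(d,clip).mean()
    R=[]
    for y in yaws:
        o=minimize(cost,[xy[0],xy[1],y,0],method="Nelder-Mead",options=dict(initial_simplex=np.array([[xy[0],xy[1],y,0],[xy[0]+8,xy[1],y,0],[xy[0],xy[1]+8,y,0],[xy[0],xy[1],y+.2,0],[xy[0],xy[1],y,3]]),maxiter=300,xatol=.02,fatol=1e-4))
        R.append((o.fun,*o.x))
    R.sort(key=lambda t:t[0]); return R,len(Q)
E
cat > m1.py <<'E'
from h import *
A,_=cloud("top");B,_=cloud("side")
for nm,C in(("top",A),("side",B)):
    t=C[(abs(C[:,0]-560)<80)&(abs(C[:,1]+110)<20)]; print(nm,"table z",np.percentile(t[:,2],[10,50,90]).round(1))
C=np.concatenate([A,B])
def rep(t,R,n):
    print(t,n,[[round(float(v),2) for v in (r[0],r[1],r[2],np.degrees(r[3]),r[4])] for r in R[:3]])
for uv in[(378,188),(437,193),(385,245),(437,248)]:
    w=px2w("top",uv,30); Ca=C
    R,n=fit(BOX,C,w[:2],7,np.arange(8)*np.pi/4,85,6); rep("box",R,n)
w=px2w("top",(310,203),52); R,n=fit(LID,C,w[:2],44,np.arange(4)*np.pi/4,80,46); rep("lid",R,n)
for uv in[(178,203),(208,195),(180,236),(212,235)]:
    w=px2w("top",uv,10); R,n=fit(BAR,C,w[:2],0,np.arange(4)*np.pi/4,32,4); rep("bar",R,n)
w=px2w("top",(254,208),0);print("trivet",w)
E
python3 m1.py
```

```text
top table z [-3.   0.4  4. ]
side table z [-1.6  0.   1.5]
box 1896 [[1.68, 599.11, -194.48, -1.38, 2.57], [1.68, 599.38, -196.88, 357.73, 2.3], [1.68, 599.38, -196.87, -2.3, 2.28]]
box 1751 [[1.74, 587.19, -369.03, 377.03, 2.69], [1.74, 588.31, -368.71, 17.1, 2.7], [1.74, 588.31, -368.71, 17.1, 2.7]]
box 1945 [[1.68, 434.22, -213.55, -12.65, 2.87], [1.68, 434.21, -213.55, 347.35, 2.87], [1.68, 434.22, -213.55, 347.35, 2.87]]
box 1794 [[1.7, 424.65, -369.9, 0.83, 2.43], [1.7, 424.64, -369.92, 360.83, 2.4], [1.7, 424.69, -369.95, 0.72, 2.43]]
lid 1575 [[1.74, 560.66, -5.95, 168.79, 0.03], [1.74, 560.66, -5.94, -11.23, 0.02], [1.74, 560.62, -5.88, -11.33, 0.03]]
bar 385 [[1.95, 557.95, 397.34, 25.92, -0.8], [1.95, 557.95, 397.14, 205.17, -0.77], [1.95, 559.63, 398.13, 25.86, -0.8]]
bar 333 [[2.29, 582.64, 308.01, 7.18, -0.24], [2.29, 582.63, 308.01, 7.13, -0.24], [2.3, 580.57, 308.08, 186.62, -0.3]]
bar 406 [[2.1, 459.92, 393.46, 203.55, -0.66], [2.11, 459.71, 393.79, 23.91, -0.65], [2.11, 459.71, 393.87, 23.38, -0.64]]
bar 331 [[2.06, 465.59, 297.29, -28.92, -0.29], [2.06, 465.59, 297.3, -28.92, -0.26], [2.07, 465.46, 296.97, 152.04, -0.29]]
trivet [544.55645832 171.49586641   0.        ]
```

```bash
cat > m2.py <<'E'
from h import *
Cs=[cloud(n)[0] for n in("top","side","top","side","top","side")]
C=np.concatenate(Cs)
for x,y,a in[(599.2,-196,-2),(588,-369,17),(434,-213.5,-12.6),(424.6,-370,.8)]:
    for f in(0,180):
        R,n=fit(BOX,C,(x,y),9.5,[np.radians(a+f)],85,8,clip=6)
        r=R[0];print(f,n,[round(float(v),3) for v in(r[0],r[1],r[2],np.degrees(r[3]),r[4])])
    # rim height profile along walls, per direction
    r=R[0] if 0 else None
    c,s=np.cos(np.radians(a)),np.sin(np.radians(a));D=C-[x,y,0];X=c*D[:,0]+s*D[:,1];Y=-s*D[:,0]+c*D[:,1];Z=D[:,2]
    for t in(-1,1):
        m=lambda q:round(float(np.percentile(Z[(abs(X-q)<6)&(abs(Y-30*t)<4)],80)),1)
        m2=round(float(np.percentile(Z[(abs(X-54*t)<4)&(abs(Y)<5)],80)),1)
        print("  side",t,[m(q) for q in(-45,-30,-15,0,15,30,45)],"end",t,m2)
E
python3 m2.py
```

```text
0 5392 [1.472, 599.071, -194.318, -1.548, 1.238]
180 5392 [1.519, 599.102, -194.263, 178.364, 1.448]
  side -1 [50.0, 48.3, 48.2, 47.8, 46.6, 41.9, 45.0] end -1 42.0
  side 1 [46.0, 45.4, 43.6, 43.4, 46.5, 36.5, 47.0] end 1 50.5
0 4940 [1.466, 587.667, -368.882, 16.983, 0.876]
180 4940 [1.523, 587.934, -368.716, 197.184, 1.147]
  side -1 [48.2, 47.7, 48.0, 48.6, 46.0, 40.6, 47.8] end -1 44.4
  side 1 [47.2, 46.8, 43.9, 45.8, 45.3, 38.0, 43.3] end 1 51.3
0 5526 [1.443, 434.019, -213.37, -12.856, 0.686]
180 5526 [1.498, 434.029, -213.371, 167.137, 0.974]
  side -1 [49.2, 47.7, 47.8, 47.7, 47.7, 40.2, 48.3] end -1 42.7
  side 1 [45.5, 45.1, 46.0, 45.6, 45.6, 38.2, 45.6] end 1 51.8
0 5062 [1.409, 424.738, -370.102, 0.376, 0.528]
180 5062 [1.474, 424.826, -370.115, 180.321, 1.298]
  side -1 [47.0, 48.7, 47.9, 49.4, 47.8, 41.0, 47.8] end -1 44.1
  side 1 [45.2, 46.7, 44.6, 46.6, 48.0, 36.8, 47.4] end 1 51.0
```

All four boxes have their rim dips at +x on both sides and at the −x end, so their yaws are about −1.5°, 17°, −13° and 0.4°. Rim heights come out near 51 mm, as expected. I'll take the lid next.

Emit:
send_rows(fingers=[-0.3,-0.3,-0.3,-0.3,-0.3,-0.3,-0.3,-0.3], delta_pos=[[3,-5.2,0],[3,-5.2,0],[3,-5.2,0],[3,-5.2,0],[3,-5.2,0],[3,-5.2,0],[3,-5.2,0],[3,-5.2,0]], spin=[3.4,3.4,0,0,0,0,0,0], force=30)

```text
time_s: 2.4
tool_pos: [441.5, 200.6, 231.6]
tcp_rot: [0.306, 3.126, 0.001]
ft_force: [0.3, 1.5, -0.1]
finger_gap: 30.0
grasp_force: 0.0
```

Emit:
send_rows(fingers=[-0.3,-0.3,-0.3,-0.3,-0.3,-0.3,-0.3,-0.3], delta_pos=[[3,-5.2,0],[3,-5.2,0],[3,-5.2,0],[3,-5.2,0],[0,0,-5],[0,0,-5],[0,0,0],[0,0,0]], spin=[0,0,0,0,0,0,0,0])

```text
time_s: 3.4
tool_pos: [561.5, -5.6, 132.8]
tcp_rot: [0.305, 3.125, 0.0]
ft_force: [0.4, 1.0, 0.1]
finger_gap: 29.7
grasp_force: 0.0
```

Emit:
send_rows(fingers=[-0.3,-0.3,-0.3,-1,-1,-1,-1,-1], delta_pos=[[0,0,-4],[0,0,-3.6],[0,0,0],[0,0,0],[0,0,0],[0,0,0],[0,0,0.5],[0,0,2.5]], spin=[0,0,0,0,0,0,0,0], force=40)

```text
time_s: 4.4
tool_pos: [560.1, -5.7, 85.7]
tcp_rot: [-0.306, -3.125, 0.0]
ft_force: [1.2, 0.3, -0.2]
finger_gap: 12.9
grasp_force: 39.1
```

Emit:
send_rows(fingers=[-1,-1,-1,-1,-1,-1,-1,-1], delta_pos=[[0,0,4],[-0.5,4.4,0],[-0.5,4.4,0],[-0.5,4.4,0],[-0.1,4.5,0],[0,0,-4],[0,0,-4],[0,0,0]], spin=[0,0,0,0,0,0,0,0])

```text
time_s: 5.4
tool_pos: [543.0, 171.0, 44.0]
tcp_rot: [-0.305, -3.123, 0.002]
ft_force: [-0.5, 0.3, -1.2]
finger_gap: 12.8
grasp_force: 39.2
```

Emit:
send_rows(fingers=[-1,-1,-1,-0.3,-0.3,-0.3,-0.3,-0.3], delta_pos=[[0,0,-1.5],[0,0,-1],[0,0,0],[0,0,0],[0,0,0],[0,0,5],[0,0,6],[0.5,-3.5,0]], spin=[0,0,0,0,0,0,0,0])

```text
time_s: 6.4
tool_pos: [552.4, 137.9, 134.8]
tcp_rot: [0.302, 3.12, 0.004]
ft_force: [0.5, -1.1, -1.3]
finger_gap: 30.0
grasp_force: 0.0
```

Emit:
send_rows(fingers=[0,1,1,1,1,1,1,1], delta_pos=[[0.8,-5.5,0],[0.8,-5.5,0],[0.8,-5.5,0],[0.8,-5.5,0],[0.8,-5.5,0],[1.1,-5.5,0],[0,0,0],[0,0,0]], spin=[4.8,4.8,0,0,0,0,0,0])

```text
time_s: 7.4
tool_pos: [600.2, -193.6, 130.1]
tcp_rot: [-0.045, -3.141, -0.001]
ft_force: [-0.2, 0.3, -0.4]
finger_gap: 85.3
grasp_force: 0.0
```

```bash
cat > m3.py <<'E'
from h import *
A,_=cloud("top","top1");B,_=cloud("side","side1");A2,_=cloud("top");B2,_=cloud("side")
C=np.concatenate([A,B,A2,B2])
for f in(0,180):
    R,n=fit(BASE,C,(560.6,-6),0,[np.radians(-11.2+f)],80,5,zmax=60,clip=6)
    r=R[0];print(f,n,[round(float(v),3) for v in(r[0],r[1],r[2],np.degrees(r[3]),r[4])])
x,y,a=560.6,-6,-11.2
c,s=np.cos(np.radians(a)),np.sin(np.radians(a));D=C-[x,y,0];X=c*D[:,0]+s*D[:,1];Y=-s*D[:,0]+c*D[:,1];Z=D[:,2]
for t in(-1,1):
    m=lambda q:round(float(np.percentile(Z[(abs(X-q)<6)&(abs(Y-30*t)<4)],80)),1)
    print("  side",t,[m(q) for q in(-45,-30,-15,0,15,30,45)],"end",round(float(np.percentile(Z[(abs(X-54*t)<4)&(abs(Y)<5)],80)),1))
R,n=fit(LID,C,(543,171),8,[np.radians(-11)],70,9,zmax=60); r=R[0];print("lid",n,r)
for nm in("base","box1","lid"): print(nm,[(np.round(q["uv"],0),round(q["conf"],2)) for q in robot.spot_point(nm,"top")])
E
python3 m3.py
```

```text
0 3502 [1.513, 560.644, -5.681, -10.307, 1.794]
180 3502 [1.598, 560.76, -5.708, 169.669, 1.872]
  side -1 [42.4, 40.3, 40.8, 41.6, 41.6, 34.3, 42.1] end 34.2
  side 1 [38.7, 40.7, 39.8, 39.9, 40.8, 33.0, 40.1] end 42.3
lid 3863 (np.float64(1.6377528687205827), np.float64(543.8221004957215), np.float64(171.64758687128548), np.float64(-0.20259976836194055), np.float64(-0.2254564484871305))
base [(array([314., 204.]), 0.74), (array([376., 190.]), 0.45)]
box1 [(array([178., 202.]), 0.56), (array([379., 189.]), 0.55)]
lid [(array([252., 206.]), 0.74)]
```

Emit:
send_rows(fingers=[1,1,1,-1,-1,-1,-1,-1], delta_pos=[[0,0,-6],[0,0,-5.8],[0,0,0],[0,0,0],[0,0,0],[0,0,0],[0,0,3],[0,0,5]], spin=[0,0,0,0,0,0,0,0], force=60)

```text
time_s: 8.75
tool_pos: [599.8, -193.5, 93.1]
tcp_rot: [-0.043, -3.14, -0.001]
ft_force: [1.7, 0.7, -1.1]
finger_gap: 62.8
grasp_force: 66.5
```

Emit:
send_rows(fingers=[-1,-1,-1,-1,-1,-1,-1,-1], delta_pos=[[-0.9,4.7,0],[-0.9,4.7,0],[-0.9,4.7,0],[-1.1,4.7,0],[0,0,0],[0,0,-1.5],[0,0,-1],[0,0,0]], spin=[-4.7,-4.7,0,0,0,0,0,0])

```text
time_s: 9.75
tool_pos: [561.9, -6.5, 66.1]
tcp_rot: [-0.302, -3.125, 0.0]
ft_force: [-0.6, 0.2, -1.6]
finger_gap: 63.5
grasp_force: 66.7
```

```bash
cat > m4.py <<'E'
import sys
from h import *
# held/placed box pose: args x y yaw z_origin
x,y,a,z=map(float,sys.argv[1:5])
C=np.concatenate([cloud(n)[0] for n in("top","side","top","side")])
m=(C[:,2]>z-5)&(C[:,2]<z+47)
R,n=fit(BOX,C[m],(x,y),z,[np.radians(a)],66,z-5,zmax=z+47,clip=5)
r=R[0];print(n,[round(float(v),2) for v in(r[0],r[1],r[2],np.degrees(r[3]),z+r[4])])
s=robot.state();print(s["tool_pos"].round(1),s["ft_force"].round(1),s["finger_gap"])
E
python3 m4.py 560.6 -5.7 -11 62
```

```text
2381 [1.52, 559.61, -5.29, -10.72, 59.54]
[562.8  -6.1  67.4] [-0.4  0.1 -1.8] 63.17984708919895
```

Emit:
send_rows(fingers=[-1,-1,-1,-1,-1,-1,-1,-1], delta_pos=[[0.05,0,-0.6],[0,0,-0.3],[0,0,-0.2],[0,0,-0.2],[0,0,-0.2],[0,0,-0.2],[0,0,-0.1],[0,0,0]], spin=[0,0,0,0,0,0,0,0])

```text
time_s: 10.95
tool_pos: [563.2, -5.7, 52.0]
tcp_rot: [0.3, 3.126, -0.0]
ft_force: [-16.6, 0.9, 57.2]
finger_gap: 63.1
grasp_force: 73.6
```

```bash
python3 m4.py 560.6 -5.7 -11 44
```

```text
2388 [1.56, 560.96, -1.27, -10.25, 43.52]
[563.2  -5.7  52. ] [-17.    0.3  56.7] 63.2127068460972
```

Emit:
send_rows(fingers=[-1,-1,0.6,0.7,0.8,1,1,1], delta_pos=[[0,0,0.2],[0,0,0.1],[0,0,0],[0,0,0],[0,0,1],[0,0,4],[0,0,5],[0,0,2]], spin=[0,0,0,0,0,0,0,0])

```text
time_s: 12.15
tool_pos: [564.3, -5.8, 175.7]
tcp_rot: [0.3, 3.123, 0.0]
ft_force: [0.8, 1.4, -0.7]
finger_gap: 85.3
grasp_force: 0.0
```

Emit:
send_rows(fingers=[1,1,1,1,1,1,1,1], delta_pos=[[-2,-5,0],[-2,-5,0],[-2,-5,0],[-2,-5,0],[0,0,0],[0,0,0],[0,0,0],[0,0,0]], spin=[0,0,0,0,0,0,0,0])

```text
time_s: 13.15
tool_pos: [483.5, -204.8, 172.4]
tcp_rot: [-0.298, -3.127, -0.0]
ft_force: [-0.9, -0.2, 0.5]
finger_gap: 85.3
grasp_force: 0.0
```

```bash
python3 m4.py 560.6 -5.7 -11 44; cat > m5.py <<'E'
from h import *
import sys
x,y,a,ztop=map(float,sys.argv[1:5])
C=np.concatenate([cloud(n)[0] for n in("top",)*5])
c,s=np.cos(np.radians(a)),np.sin(np.radians(a));D=C-[x,y,0];X=c*D[:,0]+s*D[:,1];Y=-s*D[:,0]+c*D[:,1];Z=D[:,2]
m=(abs(X)<44)&(abs(Y)<20)&(Z>ztop-55)&(Z<ztop+20)
A=np.c_[X[m],Y[m],np.ones(m.sum())];k=np.linalg.lstsq(A,Z[m],rcond=None)[0];print("floor plane tilt x,y, z",k.round(3),m.sum(),"expect z",ztop-39)
m=(abs(Z-ztop)<6)&(abs(X)<62)&(abs(Y)<38)
print("rim z",np.median(Z[m]).round(1),"extent x",np.percentile(X[m],[2,98]).round(1),"y",np.percentile(Y[m],[2,98]).round(1))
E
python3 m5.py 560.6 -5.7 -11 88;  python3 m5.py 434.0 -213.4 -12.8 51; python3 m5.py 424.7 -370.1 .4 51; python3 -c "
import cv2
from h import *
im,_=robot.get_image('side');cv2.imwrite('pics/s2.png',cv2.resize(im[140:250,260:420,::-1],None,fx=5,fy=5,interpolation=cv2.INTER_CUBIC))"
```

```text
4518 [1.45, 560.26, -4.74, -10.51, 45.09]
[ 483.3 -205.3  172.3] [0.7 0.6 0.3] 85.42918709794917
floor plane tilt x,y, z [ 3.0000e-03 -1.1000e-02  4.9577e+01] 2060 expect z 49.0
rim z 88.0 extent x [-54.5  56.5] y [-31.3  32.4]
floor plane tilt x,y, z [0. 0. 0.] 0 expect z 12.0
floor plane tilt x,y, z [0. 0. 0.] 0 expect z 12.0
rim z 51.3 extent x [-55.1 -51.3] y [23.7 32.7]
  return _methods._mean(a, axis=axis, dtype=dtype,
  ret = ret.dtype.type(ret / rcount)
Traceback (most recent call last):
  File "m5.py", line 9, in <module>
    print("rim z",np.median(Z[m]).round(1),"extent x",np.percentile(X[m],[2,98]).round(1),"y",np.percentile(Y[m],[2,98]).round(1))
                                                      ~~~~~~~~~~~~~^^^^^^^^^^^^^
IndexError: index -1 is out of bounds for axis 0 with size 0
```

View pics/s2.png

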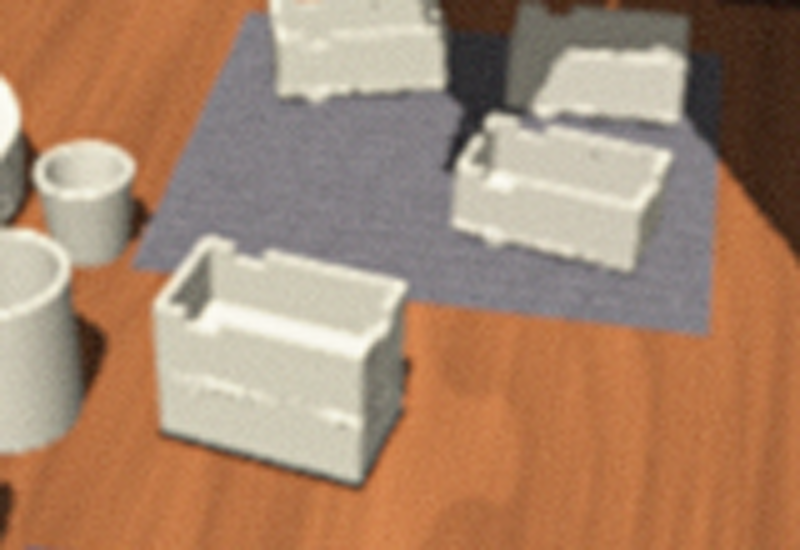

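The view shows the first box seated flush on the base at (280,370), with a thin joint and the lugs in their notches. Next is the box at (434,−213).

Emit:
send_rows(fingers=[1,1,1,1,1,-1,-1,-1], delta_pos=[[-4.9,-0.8,0],[0,0,-5.3],[0,0,-5.3],[0,0,-5.3],[0,0,0],[0,0,0],[0,0,0],[0,0,0]], spin=[-2,0,0,0,0,0,0,0])

```text
time_s: 15.15
tool_pos: [435.3, -214.4, 15.2]
tcp_rot: [0.355, 3.118, -0.002]
ft_force: [-1.4, 0.2, 13.2]
finger_gap: 63.0
grasp_force: 66.2
```

Emit:
send_rows(fingers=[-1,-1,-1,-1,-1,-1,-1,-1], delta_pos=[[0,0,5.5],[0,0,5.5],[3.2,5.2,0],[3.2,5.2,0],[3.2,5.2,0],[3.0,5.2,0],[0,0,0],[0,0,0]], spin=[0,0,2,0,0,0,0,0])

```text
time_s: 16.15
tool_pos: [560.0, -5.5, 124.1]
tcp_rot: [0.299, 3.127, -0.0]
ft_force: [0.3, -0.5, -2.1]
finger_gap: 63.2
grasp_force: 67.1
```

```bash
python3 m4.py 560.6 -5.7 -11 115
```

```text
2498 [1.5, 559.13, -2.24, -10.6, 115.71]
[559.7  -6.8 123.7] [-0.7  0.  -1.4] 63.44692607772545
```

Emit:
send_rows(fingers=[-1,-1,-1,-1,-1,-1,-1,-1], delta_pos=[[0.15,0.05,-1],[0,0,-0.6],[0,0,-0.3],[0,0,-0.3],[0,0,-0.2],[0,0,-0.2],[0,0,-0.1],[0,0,0]], spin=[0,0,0,0,0,0,0,0])

```text
time_s: 17.35
tool_pos: [561.6, -5.2, 96.6]
tcp_rot: [0.3, 3.127, -0.0]
ft_force: [-1.9, -0.2, 3.6]
finger_gap: 63.2
grasp_force: 67.7
```

Height is right with a light contact. I'll release, retreat towards the next box at (588,−369), and check.

Emit:
send_rows(fingers=[-1,0.6,0.7,0.8,1,1,1,1], delta_pos=[[0,0,-0.1],[0,0,0],[0,0,0],[0,0,1],[0,0,4],[0,0,4],[0.6,-6.1,0],[0.6,-6.1,0]], spin=[0,0,0,0,0,0,7,7])

```text
time_s: 18.35
tool_pos: [574.3, -128.2, 186.8]
tcp_rot: [-0.092, 3.138, -0.001]
ft_force: [1.1, -0.6, -0.4]
finger_gap: 85.4
grasp_force: 0.0
```

Emit:
send_rows(fingers=[1,1,1,1,1,1,1,1], delta_pos=[[0.5,-6.1,0],[0.4,-6.1,0],[0.3,-6,0],[0.2,-5.9,0],[0,0,-4],[0,0,0],[0,0,0],[0,0,0]], spin=[7,7,0,0,0,0,0,0])

```text
time_s: 19.35
tool_pos: [588.5, -367.9, 147.1]
tcp_rot: [-0.466, 3.105, -0.002]
ft_force: [-0.4, 0.2, -0.0]
finger_gap: 85.7
grasp_force: 0.0
```

```bash
python3 m4.py 560.6 -5.7 -11 88; python3 m5.py 560.6 -5.7 -11 132
```

```text
4798 [1.42, 560.41, -4.52, -10.62, 89.17]
[ 588.  -368.   146.2] [-0.   0.5 -0.6] 85.29220154774768
floor plane tilt x,y, z [ 3.0000e-03 -7.0000e-03  9.3531e+01] 2212 expect z 93.0
rim z 132.2 extent x [-54.5  56.3] y [-31.1  32.3]
```

Emit:
send_rows(fingers=[1,1,1,1,-1,-1,-1,-1], delta_pos=[[0,-0.1,-5],[0,0,-5],[0,0,-3.1],[0,0,0],[0,0,0],[0,0,0],[0,0,0],[0,0,5]], spin=[0,0,0,0,0,0,0,0])

```text
time_s: 20.8
tool_pos: [585.7, -367.9, 62.4]
tcp_rot: [0.464, -3.103, -0.006]
ft_force: [0.5, -0.1, -0.8]
finger_gap: 63.3
grasp_force: 67.0
```

Emit:
send_rows(fingers=[-1,-1,-1,-1,-1,-1,-1,-1], delta_pos=[[0,0,5],[0,0,5.5],[-0.4,6.1,0],[-0.4,6.1,0],[-0.5,6.1,0],[-0.5,6.1,0],[-0.5,6,0],[-0.5,5.9,0]], spin=[0,0,-7,-7,-7,-6.9,0,0])

```text
time_s: 21.8
tool_pos: [559.4, -4.4, 170.2]
tcp_rot: [0.298, 3.126, 0.0]
ft_force: [0.9, -0.3, -1.6]
finger_gap: 63.2
grasp_force: 67.2
```

```bash
python3 m4.py 560.6 -5.7 -11 161
```

```text
2616 [1.62, 558.09, 1.6, -10.78, 161.36]
[559.7  -5.  170.1] [ 0.1 -0.  -1.5] 63.32897489685436
```

```bash
python3 m5.py 560.6 -5.7 -10.8 205; python3 m5.py 559.6 -4.7 -10.8 205
```

```text
floor plane tilt x,y, z [0. 0. 0.] 0 expect z 166.0
rim z 204.5 extent x [-57.2 -45.4] y [-32.5  29.9]
floor plane tilt x,y, z [0. 0. 0.] 0 expect z 166.0
rim z 204.6 extent x [-55.8 -44.2] y [-33.6  29. ]
```

Emit:
send_rows(fingers=[-1,-1,-1,-1,-1,-1,-1,-1], delta_pos=[[0.23,-0.08,-1],[0,0,-0.7],[0,0,-0.3],[0,0,-0.3],[0,0,-0.2],[0,0,-0.2],[0,0,-0.1],[0,0,0]], spin=[0,0,0,0,0,0,0,0])

```text
time_s: 23.5
tool_pos: [561.9, -7.0, 141.5]
tcp_rot: [0.298, 3.127, -0.0]
ft_force: [-0.7, -0.2, 0.7]
finger_gap: 63.5
grasp_force: 67.4
```

Emit:
send_rows(fingers=[-1,-1,0.6,0.7,0.8,1,1,1], delta_pos=[[0,0,-0.1],[0,0,-0.1],[0,0,0],[0,0,0],[0,0,1],[0,0,4],[0,0,2],[-1.9,-5.2,0]], spin=[0,0,0,0,0,0,0,0])

```text
time_s: 24.5
tool_pos: [545.0, -57.8, 211.6]
tcp_rot: [0.291, 3.124, 0.0]
ft_force: [0.9, -1.9, -1.0]
finger_gap: 85.4
grasp_force: 0.0
```

Emit:
send_rows(fingers=[1,1,1,1,1,1,1,1], delta_pos=[[-1.9,-5.2,0],[-2,-5.2,0],[-2,-5.2,0],[-2,-5.2,0],[-2,-5.2,0],[-2,-5.2,0],[0,0,-5.5],[0,0,0]], spin=[5.7,5.7,0,0,0,0,0,0])

```text
time_s: 25.5
tool_pos: [421.8, -369.8, 152.0]
tcp_rot: [0.012, -3.137, -0.007]
ft_force: [0.2, 0.2, 0.3]
finger_gap: 85.3
grasp_force: 0.0
```

```bash
python3 m4.py 560.6 -5.7 -11 132; python3 m5.py 560.6 -5.7 -10.8 176
```

```text
5155 [1.42, 560.68, -6.15, -10.84, 132.91]
[ 425.  -371.1  156.2] [ 0.2 -0.7 -0.1] 85.66753810519533
floor plane tilt x,y, z [2.00000e-03 2.00000e-03 1.37419e+02] 2386 expect z 137.0
rim z 176.1 extent x [-54.2  56.8] y [-32.6  30.9]
```

Emit:
send_rows(fingers=[1,1,1,1,1,-1,-1,-1], delta_pos=[[0,0.1,-5],[0,0,-5],[0,0,-4.2],[0,0,0],[0,0,0],[0,0,0],[0,0,0],[0,0,0]], spin=[0,0,0,0,0,0,0,0])

```text
time_s: 26.95
tool_pos: [424.8, -370.6, 14.2]
tcp_rot: [-0.014, 3.14, -0.003]
ft_force: [0.9, 4.0, 12.5]
finger_gap: 63.3
grasp_force: 62.3
```

Emit:
send_rows(fingers=[-1,-1,-1,-1,-1,-1,-1,-1], delta_pos=[[0,0,5],[0,0,5],[0,0,5],[0,0,5],[1.9,5.2,0],[1.9,5.2,0],[1.9,5.2,0],[1.9,5.2,0]], spin=[0,0,0,0,0,0,-5.6,-5.6])

```text
time_s: 27.95
tool_pos: [500.4, -160.5, 213.6]
tcp_rot: [0.298, 3.125, -0.001]
ft_force: [0.9, -0.8, -1.8]
finger_gap: 63.4
grasp_force: 67.5
```

Emit:
send_rows(fingers=[-1,-1,-1,-1,-1,-1,-1,-1], delta_pos=[[1.9,5.2,0],[2,5.2,0],[2,5.2,0],[0,0,0],[0,0,0],[0,0,0],[0,0,0],[0,0,0]], spin=[0,0,0,0,0,0,0,0])

```text
time_s: 28.95
tool_pos: [558.8, -6.7, 212.4]
tcp_rot: [0.294, 3.128, -0.0]
ft_force: [-0.1, -0.2, -1.0]
finger_gap: 62.9
grasp_force: 67.4
```

```bash
python3 m4.py 560.6 -5.7 -11 206;  python3 m5.py 560.6 -5.7 -10.8 250
```

```text
2887 [1.53, 558.96, -2.22, -10.65, 205.29]
[558.9  -6.2 212.3] [ 0.4 -1.  -0.9] 62.97350533038984
floor plane tilt x,y, z [0. 0. 0.] 0 expect z 211.0
rim z 249.4 extent x [-57.1 -45.8] y [-32.1  30.5]
```

Emit:
send_rows(fingers=[-1,-1,-1,-1,-1,-1,-1,-1], delta_pos=[[0.2,-0.02,-1],[0,0,-0.7],[0,0,-0.3],[0,0,-0.3],[0,0,-0.2],[0,0,-0.2],[0,0,-0.1],[0,0,0]], spin=[0,0,0,0,0,0,0,0])

```text
time_s: 30.4
tool_pos: [560.9, -6.2, 184.3]
tcp_rot: [0.292, 3.128, 0.0]
ft_force: [0.1, -0.0, -1.4]
finger_gap: 63.2
grasp_force: 67.4
```

Emit:
send_rows(fingers=[-1,-1,0.6,0.7,0.8,1,1,1], delta_pos=[[0,0,-0.1],[0,0,-0.1],[0,0,0],[0,0,0],[0,0,1],[0,0,4],[0,0,2],[0.4,5.2,0]], spin=[0,0,0,0,0,0,0,0])

```text
time_s: 31.4
tool_pos: [566.3, 44.1, 254.9]
tcp_rot: [0.298, 3.124, -0.0]
ft_force: [-0.0, -0.1, -0.2]
finger_gap: 85.1
grasp_force: 0.0
```

Emit:
send_rows(fingers=[0,-0.2,-0.2,-0.2,-0.2,-0.2,-0.2,-0.2], delta_pos=[[0.4,5.2,0],[0.4,5.2,0],[0.4,5.2,0],[0.4,5.2,0],[0,5.2,0],[0,0,-5],[0,0,-5],[0,0,0]], spin=[9,9,0,0,0,0,0,0])

```text
time_s: 32.4
tool_pos: [578.7, 304.9, 149.5]
tcp_rot: [0.201, -3.129, 0.004]
ft_force: [0.5, 0.4, -0.2]
finger_gap: 33.9
grasp_force: 0.0
```

```bash
python3 m4.py 560.6 -5.7 -11 176; python3 m5.py 560.6 -5.7 -10.8 220; cat > m6.py <<'E'
from h import *
import sys
C=np.concatenate([cloud(n)[0] for n in("top","side","top","side")])
for n in("top",):
    for q in robot.spot_point("bar1",n)+[dict(uv=u,conf=0) for u in eval(sys.argv[1])]:
        w=px2w(n,q["uv"],7)
        if w[1]<220: continue
        R,k=fit(BAR,C,w[:2],0,np.arange(4)*np.pi/4,34,4,zmax=25); r=R[0]
        a=(np.degrees(r[3])+90)%180-90
        print(n,np.round(q["uv"]),round(q["conf"],2),k,"->",[round(float(v),1) for v in(r[0],r[1],r[2],a,r[4])])
R,k=fit(LID,C,(543.8,171.6),8,[-.2],80,9,zmax=60); r=R[0];print("lid",k,[round(float(v),1) for v in(r[0],r[1],r[2],np.degrees(r[3]),8+r[4])])
s=robot.state();t=s["tcp_rot"];print(s["tool_pos"].round(1),"yaw",round((2*np.degrees(np.arctan2(t[1],t[0])))%360-180,1))
E
python3 m6.py "[(178,203),(208,195),(180,236),(212,235)]"
```

```text
5432 [1.42, 560.76, -5.68, -10.66, 177.18]
[582.3 306.2 154.9] [-0.1 -0.3 -0. ] 34.15372411544711
floor plane tilt x,y, z [-0.00000e+00 -1.00000e-03  1.81419e+02] 2558 expect z 181.0
rim z 220.2 extent x [-54.3  56.9] y [-32.   31.4]
top [211. 233.] 0.58 654 -> [2.0, 464.9, 297.6, -26.7, -0.2]
top [210. 192.] 0.55 557 -> [1.9, 582.8, 307.9, 7.3, -0.6]
top [178 203] 0 444 -> [1.2, 569.4, 419.5, 24.0, -0.9]
top [208 195] 0 565 -> [2.0, 580.9, 307.7, 7.8, -0.6]
top [180 236] 0 539 -> [1.2, 459.7, 393.6, 21.2, -0.8]
top [212 235] 0 663 -> [2.1, 464.9, 297.6, -26.8, -0.2]
lid 3873 [1.7, 543.9, 171.7, -11.6, 7.8]
[580.9 305.7 152.4] yaw 7.3
```

All four boxes are seated: origin heights step by 44 mm, the floor is level and the rim is at 220. One bar was bumped to about (569,419). I'll start with the bar at (582,308).

Emit:
send_rows(fingers=[-0.2,-0.2,-0.2,-0.2,-0.2,-0.2,-0.2,-0.2], delta_pos=[[0.05,0.2,-4],[0,0,-4],[0,0,-4],[0,0,0],[0,0,0],[0,0,0],[0,0,0],[0,0,0]], spin=[0,0,0,0,0,0,0,0])

```text
time_s: 34.1
tool_pos: [581.8, 307.9, 33.1]
tcp_rot: [-0.201, 3.134, 0.001]
ft_force: [0.3, 0.6, -0.2]
finger_gap: 34.1
grasp_force: 0.0
```

Emit:
send_rows(fingers=[-0.2,-0.2,-1,-1,-1,-1,-1,-1], delta_pos=[[0,0,-1.5],[0,0,-1.3],[0,0,0],[0,0,0],[0,0,0],[0,0,5],[0,0,5],[0,0,5]], spin=[0,0,0,0,0,0,-10,-10], force=25)

```text
time_s: 35.1
tool_pos: [581.4, 307.7, 156.3]
tcp_rot: [0.356, 3.121, 0.0]
ft_force: [1.0, 1.5, -0.5]
finger_gap: 16.4
grasp_force: 28.7
```

Emit:
send_rows(fingers=[-1,-1,-1,-1,-1,-1,-1,-1], delta_pos=[[0,0,5],[0,0,5],[-0.7,-5.2,0],[-0.7,-5.2,0],[-0.7,-5.2,0],[-0.8,-5.1,0],[-0.8,-5.1,0],[-0.8,-5.1,0]], spin=[-10,-10,-10,-10,-10,-10,-10,-10])

```text
time_s: 36.1
tool_pos: [536.0, -2.8, 254.8]
tcp_rot: [2.278, 2.162, 0.001]
ft_force: [0.4, 0.4, -0.7]
finger_gap: 16.0
grasp_force: 28.7
```

Emit:
send_rows(fingers=[-1,-1,-1,-1,-1,-1,-1,-1], delta_pos=[[0,0,0],[0,0,0],[0,0,0],[0,0,0],[0,0,0],[0,0,0],[0,0,0],[0,0,0]], spin=[-8,0,0,0,0,0,0,0])

```text
time_s: 37.1
tool_pos: [536.4, -1.2, 254.3]
tcp_rot: [-2.418, -2.005, 0.0]
ft_force: [-0.1, -0.7, 0.6]
finger_gap: 16.3
grasp_force: 28.7
```

Emit:
send_rows(fingers=[-1,-1,-1,-1,-1,-1,-0.45,-0.45], delta_pos=[[0.25,0,-3],[0,0,-2],[0,0,-1],[0,0,-0.5],[0,0,-0.2],[0,0,0],[0,0,0],[0,0,0]], spin=[0,0,0,0,0,0,0,0])

```text
time_s: 38.1
tool_pos: [539.1, -1.2, 187.6]
tcp_rot: [2.418, 2.005, 0.001]
ft_force: [-0.1, 0.1, -0.2]
finger_gap: 23.5
grasp_force: 0.0
```

Emit:
send_rows(fingers=[-0.45,-0.45,-0.45,-0.3,-0.2,-0.2,-0.2,-0.2], delta_pos=[[0,0,2],[0,0,4],[-1.3,4.5,0],[-1.3,4.5,0],[-1.2,4.4,0],[-1.2,4.4,0],[-1.2,4.4,0],[-1.2,4.4,0]], spin=[0,0,10,10,10,10,10,10])

```text
time_s: 39.1
tool_pos: [464.4, 266.2, 247.6]
tcp_rot: [1.083, 2.948, 0.001]
ft_force: [1.4, 1.5, -0.0]
finger_gap: 34.3
grasp_force: 0.0
```

```bash
python3 m6.py "[(172,199),(180,236),(212,235)]"; cat > m7.py <<'E'
from h import *
C=np.concatenate([cloud("top",None)[0] for _ in range(5)])
im,_=robot.get_image("top");np.save("pics/t.npy",im);cv2.imwrite("pics/boxin.png",cv2.resize(im[170:235,270:360,::-1],None,fx=6,fy=6,interpolation=cv2.INTER_CUBIC))
a=np.radians(-10.8);c,s=np.cos(a),np.sin(a);D=C-[560.7,-5.7,176];X=c*D[:,0]+s*D[:,1];Y=-s*D[:,0]+c*D[:,1];Z=D[:,2]
for y in(22,14,6,-2,-10,-18): print(y,[round(float(np.median(Z[(abs(X-x)<4)&(abs(Y-y)<4)]))) for x in range(-48,49,8)])
E
python3 m7.py
```

```text
top [172. 198.] 0.59 647 -> [1.8, 569.4, 419.0, 24.5, -1.0]
top [212. 232.] 0.52 646 -> [2.1, 465.4, 296.9, -28.7, 0.0]
top [172 199] 0 640 -> [1.8, 569.4, 419.1, 24.5, -0.9]
top [180 236] 0 527 -> [1.1, 460.2, 393.8, 23.1, -0.9]
top [212 235] 0 635 -> [2.0, 465.4, 296.9, -28.7, 0.0]
lid 3862 [1.6, 544.0, 171.6, -11.7, 7.8]
[464.9 264.6 247.3] yaw -40.7
22 [6, 5, 6, 5, 5, 5, 5, 4, 5, 5, 6, 5, 6]
14 [6, 5, 6, 18, 18, 6, 5, 5, 5, 5, 5, 5, 6]
6 [5, 5, 6, 18, 19, 6, 6, 6, 5, 5, 5, 6, 5]
-2 [6, 5, 6, 19, 19, 6, 6, 5, 6, 5, 5, 5, 4]
-10 [5, 5, 7, 18, 19, 5, 5, 5, 5, 5, 6, 5, 6]
-18 [6, 5, 5, 18, 18, 5, 6, 5, 5, 5, 5, 6, 5]
```

Emit:
send_rows(fingers=[-0.2,-0.2,-0.2,-0.2,-0.2,-1,-1,-1], delta_pos=[[0,1.6,-5],[0,1.6,-5],[0,0,-5],[0,0,-5],[0,0,-4.1],[0,0,0],[0,0,0],[0,0,0]], spin=[6.4,6.4,0,0,0,0,0,0])

```text
time_s: 40.65
tool_pos: [466.1, 297.3, 8.2]
tcp_rot: [0.756, 3.047, 0.003]
ft_force: [-0.7, 0.8, -1.2]
finger_gap: 16.4
grasp_force: 28.5
```

Emit:
send_rows(fingers=[-1,-1,-1,-1,-1,-1,-1,-1], delta_pos=[[0,0,5],[0,0,5],[0,0,5],[0,0,5],[0,0,5],[1.9,-5.1,0],[1.9,-5.1,0],[1.9,-5.1,0]], spin=[0,-10,-10,-10,-10,-10,-10,-10])

```text
time_s: 41.65
tool_pos: [522.4, 142.4, 258.3]
tcp_rot: [2.373, 2.057, 0.004]
ft_force: [0.6, 1.3, 0.3]
finger_gap: 15.9
grasp_force: 28.5
```

Emit:
send_rows(fingers=[-1,-1,-1,-1,-1,-1,-1,-1], delta_pos=[[2,-5.1,0],[2,-5.1,0],[2,-5.1,0],[0,0,0],[0,0,0],[0,0,0],[0,0,0],[0,0,0]], spin=[-2.8,0,0,0,0,0,0,0])

```text
time_s: 42.65
tool_pos: [581.8, -8.6, 256.4]
tcp_rot: [2.417, 2.006, 0.0]
ft_force: [-0.5, -0.0, 0.3]
finger_gap: 15.6
grasp_force: 28.5
```

Emit:
send_rows(fingers=[-1,-1,-1,-1,-1,-1,-0.45,-0.45], delta_pos=[[0.05,-0.1,-3],[0,0,-2],[0,0,-1],[0,0,-0.5],[0,0,-0.2],[0,0,0],[0,0,0],[0,0,0]], spin=[0,0,0,0,0,0,0,0])

```text
time_s: 43.65
tool_pos: [582.6, -10.3, 189.6]
tcp_rot: [2.418, 2.005, 0.001]
ft_force: [-0.4, -0.5, -0.0]
finger_gap: 23.5
grasp_force: 0.0
```

Emit:
send_rows(fingers=[-0.45,-0.45,-0.45,-0.3,-0.2,-0.2,-0.2,-0.2], delta_pos=[[0,0,2],[0,0,4],[-1.8,5.8,0],[-1.8,5.8,0],[-1.8,5.8,0],[-1.8,5.8,0],[-1.8,5.8,0],[-1.8,5.8,0]], spin=[0,0,10,10,10,10,10,10])

```text
time_s: 44.65
tool_pos: [473.7, 339.6, 249.7]
tcp_rot: [1.083, 2.948, 0.001]
ft_force: [0.8, 0.3, -0.6]
finger_gap: 34.1
grasp_force: 0.0
```

Emit:
send_rows(fingers=[-0.2,-0.2,-0.2,-0.2,-0.2,-0.2,-0.2,-0.2], delta_pos=[[-1.5,5.2,-5],[0,0,-5],[0,0,-3],[0,0,0],[0,0,0],[0,0,0],[0,0,0],[0,0,0]], spin=[10,10,10,10,10,10,0,0])

```text
time_s: 45.65
tool_pos: [461.8, 381.9, 127.0]
tcp_rot: [-0.521, 3.098, 0.0]
ft_force: [-0.5, -0.1, -0.2]
finger_gap: 34.2
grasp_force: 0.0
```

```bash
python3 m6.py "[(172,199),(180,236)]";python3 m7.py
```

```text
top [173. 197.] 0.57 802 -> [2.0, 569.4, 419.3, 24.4, -0.9]
top [186. 237.] 0.38 687 -> [2.3, 459.6, 393.5, 22.5, -0.8]
top [172 199] 0 802 -> [2.0, 569.0, 419.3, 26.2, -0.8]
top [180 236] 0 691 -> [2.0, 459.7, 393.5, 22.4, -0.8]
lid 2155 [2.0, 546.1, 171.0, -11.8, 8.4]
[461.7 381.8 126.9] yaw 19.3
22 [6, 5, 5, 5, 5, 5, 5, 5, 6, 6, 7, 5, 5]
14 [7, 5, 5, 17, 18, 5, 5, 6, 15, 18, 16, 6, 6]
6 [5, 5, 6, 18, 19, 6, 5, 6, 17, 19, 18, 6, 5]
-2 [6, 6, 5, 19, 19, 6, 5, 5, 16, 18, 17, 6, 5]
-10 [6, 5, 5, 19, 19, 5, 6, 6, 17, 18, 17, 6, 6]
-18 [6, 6, 6, 18, 18, 5, 5, 5, 13, 18, 11, 6, 5]
```

Emit:
send_rows(fingers=[-0.2,-0.2,-0.2,-0.2,-1,-1,-1,-1], delta_pos=[[-0.2,1.2,-5],[0,0,-5],[0,0,-2.2],[0,0,0],[0,0,0],[0,0,0],[0,0,0],[0,0,5]], spin=[3.3,0,0,0,0,0,0,0])

```text
time_s: 47.2
tool_pos: [458.0, 392.5, 53.2]
tcp_rot: [0.615, -3.076, 0.004]
ft_force: [0.4, 0.6, 0.5]
finger_gap: 16.4
grasp_force: 26.7
```

Emit:
send_rows(fingers=[-1,-1,-1,-1,-1,-1,-1,-1], delta_pos=[[0,0,5.1],[0,0,5.2],[0,0,5.2],[0,0,5],[1.2,-5.6,0],[1.2,-5.6,0],[1.2,-5.6,0],[1.2,-5.7,0]], spin=[-10.3,-10.3,-10.3,-10.3,-10.3,-10.3,-10.3,-10.3])

```text
time_s: 48.2
tool_pos: [507.8, 167.2, 260.6]
tcp_rot: [1.573, 2.719, 0.001]
ft_force: [0.8, 0.7, 0.2]
finger_gap: 16.2
grasp_force: 26.7
```

Emit:
send_rows(fingers=[-1,-1,-1,-1,-1,-1,-1,-1], delta_pos=[[1.1,-5.7,0],[1.1,-5.7,0],[1.1,-5.7,0],[0,0,0],[0,0,0],[0,0,0],[0,0,0],[0,0,0]], spin=[-10.2,-10.2,-10.2,-10.2,0,0,0,0])

```text
time_s: 49.2
tool_pos: [540.6, -1.6, 259.9]
tcp_rot: [2.415, 2.01, 0.0]
ft_force: [0.1, 0.2, -0.3]
finger_gap: 15.8
grasp_force: 26.7
```

Emit:
send_rows(fingers=[-1,-1,-1,-1,-1,-1,-0.45,-0.45], delta_pos=[[0,0,-3],[0,0,-1.5],[0,0,-1],[0,0,-0.4],[0,0,-0.2],[0,0,0],[0,0,0],[0,0,0]], spin=[0,0,0,0,0,0,0,0])

```text
time_s: 50.2
tool_pos: [540.9, -2.1, 199.2]
tcp_rot: [2.416, 2.007, 0.001]
ft_force: [-0.2, 0.9, -0.2]
finger_gap: 23.5
grasp_force: 0.0
```

Emit:
send_rows(fingers=[-0.45,-0.45,-0.45,-0.3,-0.2,-0.2,-0.2,-0.2], delta_pos=[[0,0,2],[0,0,3],[0.4,6,0],[0.4,6,0],[0.4,6,0],[0.4,6,0],[0.4,6,0],[0.4,6,0]], spin=[0,0,10.5,10.5,10.5,10.5,10.5,10.5])

```text
time_s: 51.2
tool_pos: [564.6, 360.0, 249.0]
tcp_rot: [1.003, 2.977, 0.0]
ft_force: [0.1, -0.7, 0.8]
finger_gap: 33.9
grasp_force: 0.0
```

Emit:
send_rows(fingers=[-0.2,-0.2,-0.2,-0.2,-0.2,-0.2,-0.2,-0.2], delta_pos=[[0.4,5.8,-4],[0,0,-5],[0,0,-3],[0,0,0],[0,0,0],[0,0,0],[0,0,0],[0,0,0]], spin=[10.5,10.5,10.5,10.5,10.5,10.3,0,0])

```text
time_s: 52.2
tool_pos: [568.3, 409.2, 133.4]
tcp_rot: [0.679, -3.067, -0.0]
ft_force: [-0.3, 0.1, 0.1]
finger_gap: 34.2
grasp_force: 0.0
```

```bash
python3 m6.py "[(173,197)]";python3 m7.py
```

```text
top [172. 197.] 0.56 772 -> [2.1, 567.6, 418.5, 23.9, -0.7]
top [173 197] 0 776 -> [2.1, 567.6, 418.5, 23.9, -0.7]
lid 3847 [1.7, 543.8, 171.7, -11.6, 7.8]
[568.3 409.2 133.5] yaw 25.1
22 [6, 5, 6, 8, 29, 6, 5, 5, 6, 6, 7, 6, 5]
14 [7, 6, 5, 31, 32, 6, 6, 6, 13, 18, 15, 6, 5]
6 [5, 6, 6, 31, 32, 8, 5, 6, 18, 19, 17, 6, 5]
-2 [6, 5, 5, 31, 32, 5, 6, 6, 15, 19, 17, 6, 6]
-10 [6, 5, 6, 31, 32, 7, 5, 5, 16, 19, 16, 5, 6]
-18 [6, 6, 6, 25, 31, 6, 6, 5, 13, 19, 14, 5, 6]
```

Emit:
send_rows(fingers=[-0.2,-0.2,-0.2,-0.2,-1,-1,-1,-1], delta_pos=[[0,0.95,-5],[0,0,-5],[0,0,-2.8],[0,0,0],[0,0,0],[0,0,0],[0,0,0],[0,0,5]], spin=[-0.6,0,0,0,0,0,0,0])

```text
time_s: 53.75
tool_pos: [566.3, 417.4, 53.3]
tcp_rot: [0.669, -3.064, 0.003]
ft_force: [-0.0, 1.5, 0.3]
finger_gap: 15.8
grasp_force: 27.0
```

Emit:
send_rows(fingers=[-1,-1,-1,-1,-1,-1,-1,-1], delta_pos=[[0,0,5.1],[0,0,5.2],[0,0,5.2],[0,0,5],[0.2,-6.1,0],[0.2,-6.1,0],[0.2,-6.1,0],[0.2,-6.1,0]], spin=[-10.4,-10.4,-10.4,-10.4,-10.4,-10.4,-10.4,-10.4])

```text
time_s: 54.75
tool_pos: [576.1, 172.9, 261.3]
tcp_rot: [1.544, 2.735, 0.001]
ft_force: [0.8, 1.1, 0.8]
finger_gap: 16.1
grasp_force: 27.0
```

Emit:
send_rows(fingers=[-1,-1,-1,-1,-1,-1,-1,-1], delta_pos=[[0.2,-6.1,0],[0.3,-6.2,0],[0.3,-6.2,0],[0,0,0],[0,0,0],[0,0,0],[0,0,0],[0,0,0]], spin=[-10.4,-10.4,-10.4,-10.5,0,0,0,0])

```text
time_s: 55.75
tool_pos: [584.2, -9.6, 260.5]
tcp_rot: [2.409, 2.016, -0.0]
ft_force: [0.7, 0.6, 0.2]
finger_gap: 16.0
grasp_force: 27.0
```

Emit:
send_rows(fingers=[-1,-1,-1,-1,-1,-1,-0.45,-0.45], delta_pos=[[0,0,-3],[0,0,-1.5],[0,0,-1],[0,0,-0.4],[0,0,-0.2],[0,0,0],[0,0,0],[0,0,0]], spin=[0,0,0,0,0,0,0,0])

```text
time_s: 56.75
tool_pos: [584.5, -10.3, 199.8]
tcp_rot: [2.411, 2.013, 0.001]
ft_force: [-0.1, 0.1, -0.5]
finger_gap: 23.3
grasp_force: 0.0
```

Emit:
send_rows(fingers=[-0.45,-0.45,-0.45,-0.3,-0.3,-0.3,-0.3,-0.3], delta_pos=[[0,0,2],[0,0,4],[-1.3,6.1,0],[-1.3,6.1,0],[-1.4,6.0,0],[0,0,0],[0,0,0],[0,0,0]], spin=[0,0,9.9,9.9,9.9,9.9,9.9,9.9])

```text
time_s: 57.75
tool_pos: [544.2, 172.1, 259.5]
tcp_rot: [1.088, 2.947, 0.0]
ft_force: [-0.4, -0.5, 0.7]
finger_gap: 29.5
grasp_force: 0.0
```

Emit:
send_rows(fingers=[-0.3,-0.3,-0.3,-0.3,-0.3,-0.3,-0.3,-0.3], delta_pos=[[0,0,-5],[0,0,-5],[0,0,-5],[0,0,-3],[0,0,0],[0,0,0],[0,0,0],[0,0,0]], spin=[9.9,9.9,9.7,0,0,0,0,0])

```text
time_s: 58.75
tool_pos: [544.9, 171.9, 80.6]
tcp_rot: [0.311, 3.124, 0.001]
ft_force: [-0.5, -0.1, -0.2]
finger_gap: 29.6
grasp_force: 0.0
```

```bash
python3 m6.py "[]";python3 m7.py
```

```text
lid 2331 [1.2, 543.8, 171.6, -11.6, 7.4]
[544.4 171.8  79.7] yaw -11.4
22 [5, 6, 6, 9, 28, 6, 5, 6, 6, 7, 6, 5, 6]
14 [6, 5, 5, 30, 32, 5, 6, 6, 19, 30, 32, 5, 6]
6 [6, 5, 7, 31, 32, 6, 6, 5, 20, 32, 31, 5, 4]
-2 [5, 6, 6, 31, 32, 5, 6, 5, 20, 32, 32, 6, 6]
-10 [6, 5, 6, 32, 32, 7, 5, 5, 18, 32, 31, 5, 6]
-18 [6, 6, 6, 29, 31, 6, 5, 6, 15, 31, 30, 5, 5]
```

View pics/boxin.png

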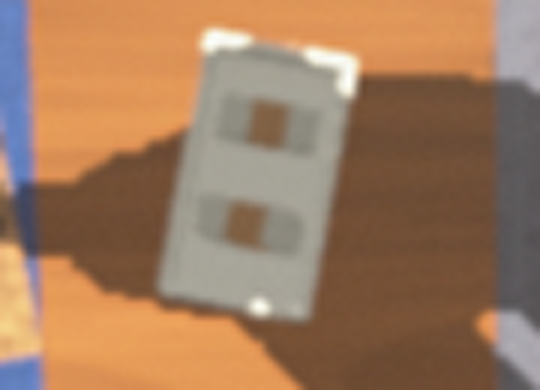

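The box picture shows two stacks of bars, at (270,125) and (250,225), inside the top box and below the rim. I'll take the lid now.

Emit:
send_rows(fingers=[-0.3,-0.3,-0.3,-0.3,-1,-1,-1,-1], delta_pos=[[-0.05,0,-4],[0,0,-1.5],[0,0,-0.4],[0,0,0],[0,0,0],[0,0,0],[0,0,0],[0,0,1]], spin=[0,0,0,0,0,0,0,0], force=60)

```text
time_s: 60.3
tool_pos: [543.5, 171.7, 30.9]
tcp_rot: [-0.311, -3.126, 0.0]
ft_force: [1.5, 0.4, -1.6]
finger_gap: 12.7
grasp_force: 58.6
```

Emit:
send_rows(fingers=[-1,-1,-1,-1,-1,-1,-1,-1], delta_pos=[[0,0,5],[0,0,5],[0,0,5],[0,0,5],[0,0,4],[0.6,-5.9,0],[0.6,-5.9,0],[0.5,-5.9,0]], spin=[0,0,0,0,0,0,0.6,0])

```text
time_s: 61.3
tool_pos: [560.5, -6.9, 271.6]
tcp_rot: [0.294, 3.127, 0.0]
ft_force: [0.2, 1.0, -2.1]
finger_gap: 12.6
grasp_force: 58.9
```

Emit:
send_rows(fingers=[-1,-1,-1,-1,-1,-1,-1,-1], delta_pos=[[0,0,0],[0,0,0],[0,0,0],[0,0,0],[0,0,0],[0,0,0],[0,0,0],[0,0,0]], spin=[0,0,0,0,0,0,0,0])

```text
time_s: 62.3
tool_pos: [560.7, -5.2, 270.4]
tcp_rot: [0.295, 3.128, 0.0]
ft_force: [-0.5, -0.2, -0.4]
finger_gap: 12.8
grasp_force: 59.0
```

```bash
cat > m8.py <<'E'
from h import *
import sys
z=float(sys.argv[1])
C=np.concatenate([cloud(n)[0] for n in("top","side")*3])
a=-.1885
m=(C[:,2]>z-3)&(C[:,2]<z+11)
P=solid([(-56,56,-32,32,0,8)],[])
R,k=fit(P,C[m],(560.7,-5.7),z,[a],70,z-3,zmax=z+11,clip=5); r=R[0];print("lid",k,[round(float(v),2) for v in(r[0],r[1],r[2],np.degrees(r[3]),z+r[4])])
c,s=np.cos(a),np.sin(a);D=C-[560.7,-5.7,0];X=c*D[:,0]+s*D[:,1];Y=-s*D[:,0]+c*D[:,1];Z=D[:,2];m=(abs(Z-z-8)<6)
for nm,q,o,h in(("x",X,Y,32),("y",Y,X,56)):
    e=q[m&(abs(o)<h)&(abs(q)<75)];print(nm,np.percentile(e,[1,99]).round(1))
m&=(abs(X)<54)&(abs(Y)<30)
print("plane",np.linalg.lstsq(np.c_[X[m],Y[m],np.ones(m.sum())],Z[m],rcond=None)[0].round(3))
s=robot.state();t=s["tcp_rot"];print(s["tool_pos"].round(1),"yaw",round((2*np.degrees(np.arctan2(t[1],t[0])))%360-180,1))
E
python3 m8.py 258
```

```text
lid 2340 [1.19, 560.03, -4.62, -10.33, 256.53]
x [-56.8  52.7]
y [-30.   34.4]
plane [-5.00000e-03 -0.00000e+00  2.64764e+02]
[560.7  -5.3 270.5] yaw -10.8
```

Emit:
send_rows(fingers=[-1,-1,-1,-1,-1,-1,-1,-1], delta_pos=[[0.08,-0.1,-1.5],[0,0,-1],[0,0,-0.3],[0,0,-0.2],[0,0,-0.2],[0,0,-0.2],[0,0,0],[0,0,0]], spin=[0,0,0,0,0,0,0,0])

```text
time_s: 63.6
tool_pos: [561.6, -6.3, 236.6]
tcp_rot: [0.295, 3.128, -0.0]
ft_force: [-0.3, 1.2, -1.1]
finger_gap: 12.8
grasp_force: 59.0
```

Emit:
send_rows(fingers=[-1,-1,-1,-1,-1,-1,-1,-1], delta_pos=[[0,0,-0.2],[0,0,-0.1],[0,0,-0.1],[0,0,0],[0,0,0],[0,0,0],[0,0,0],[0,0,0]], spin=[0,0,0,0,0,0,0,0])

```text
time_s: 64.6
tool_pos: [561.7, -6.2, 233.4]
tcp_rot: [0.295, 3.127, 0.0]
ft_force: [-5.7, 0.7, 14.5]
finger_gap: 12.2
grasp_force: 61.1
```

Emit:
send_rows(fingers=[-1,-1,-1,-0.3,-0.3,-0.3,-0.3,-0.3], delta_pos=[[0,0,-0.05],[0,0,0],[0,0,0.1],[0,0,0],[0,0,0],[0,0,1],[0,0,3],[0,0,4]], spin=[0,0,0,0,0,0,0,0])

```text
time_s: 65.6
tool_pos: [561.1, -6.2, 313.8]
tcp_rot: [-0.295, -3.126, 0.0]
ft_force: [0.8, 0.0, -0.2]
finger_gap: 29.8
grasp_force: 0.0
```

Emit:
send_rows(fingers=[-0.3,-0.3,-0.3,-0.3,-0.3,-0.3,-0.3,-0.3], delta_pos=[[-1,-5,0],[-1,-5,0],[-1,-5,0],[-1,-5,0],[0,0,0],[0,0,0],[0,0,0],[0,0,0]], spin=[0,0,0,0,0,0,0,0])

```text
time_s: 66.6
tool_pos: [521.8, -205.3, 313.1]
tcp_rot: [0.293, 3.128, 0.0]
ft_force: [0.2, 0.7, -0.0]
finger_gap: 30.3
grasp_force: 0.0
```

```bash
python3 m8.py 220; python3 -c "
import cv2
from h import *
im,_=robot.get_image('side');cv2.imwrite('pics/s3.png',cv2.resize(im[110:260,200:400,::-1],None,fx=4,fy=4,interpolation=cv2.INTER_CUBIC))"
```

```text
lid 4978 [1.45, 561.39, -5.75, -10.95, 219.81]
x [-55.3  56. ]
y [-31.3  33.1]
plane [ 1.00000e-03 -3.00000e-03  2.28197e+02]
[ 521.6 -206.1  313. ] yaw -10.8
```

View pics/s3.png

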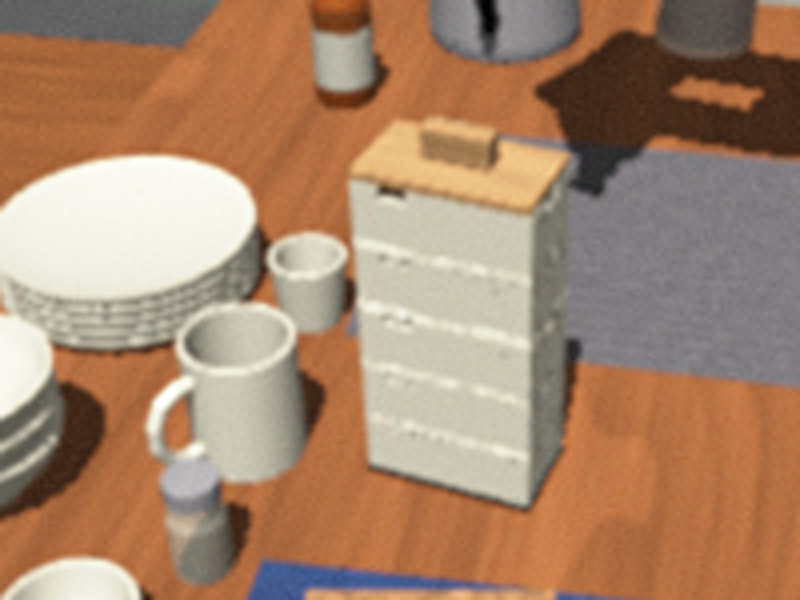

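The view shows all five boxes stacked and the lid flush at (460,165). The lid's measured height is 219.8 mm and it is level, after being pressed with about 14.5 N. The bystanders still stand in place.

```bash
python3 -c "
from cell import robot
print(robot.hand_in())"
```

```text
the job is handed in; nothing more can be done
None
```

I handed the job in: all four boxes are stacked and seated on the bottom box, all four bars are in the top box, and the lid was pressed down with about 14.5 N and measures flush and level; the bystanders were left alone, and `hand_in()` returned no verdict.

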